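# Shim the rocking hub stand

### The arm

A 6-joint arm with a two-finger parallel gripper is mounted at the origin on a cart in front of the work surface, level with it; the furniture and walls round the work are solid. World frame = base frame: x ahead of the robot, y to its left, z up, the work surface at z = 0. Lengths are in m, angles in rad, forces in N, time in s.
With the tool pointing down it reaches from about 0.375 to 0.9 m from the base axis. Payload 3.1 kg.
Tool frame: the origin (TCP) lies on the centre line of the jaws, within the pads' length; the fingertips stand 8 mm ahead of it and the grasp point (between the pads) lies 11 mm behind it; z points along the fingers, y is the line along which they close (so a half turn about z gives the same grasp; the last joint's range is limited). The gripper opens to 87 mm and grips with 3 to 60 N. Pads are 19 mm wide; open, the fingers measure 117 mm over their backs; the gripper's body (75 mm by 190 mm) begins 51 mm behind the grasp point.
Start: joints at [1.093, 0.527, 1.433, -0, 1.181, -0.178], TCP at [0.184, 0.597, 0.199] pointing down, gripper open.
Joint ranges: [-3.08, 3.08], [-0.75, 2.2], [0.22, 2.44], [-1.43, 4.57], [0, 2.65], [-2.85, 2.85]. Speed limits (rad/s): [2.79, 2.79, 3.14, 3.14, 3.14, 3.14].

### API

Orientations are given as a unit quaternion [x, y, z, w].
In Python, from rig import robot gives the robot as it stands. The module is installed in compiled form; this text tells all that it offers.
- The arm moves only by the tool send_rows, never from a script. Its argument "increments" is one flat list of numbers, 7 for each row, row after row: the turn, a rotation vector about the world's x, y, z in rad, then the shift along the world's x, y, z in cm, then the opening, from 0 (shut) to 1 (fully open). A call has 1 to 20 rows; each row shifts and turns the commanded pose from where the row before left it; what a row does not reach is not made up. A row lasts 1/12 s, in which the tool goes at most 41.7 mm and 7.16 degrees, less where a joint would pass 70% of its speed; a pose out of reach is approached as far as the arm can. A call is refused whole if a number of a shift passes 4.17 or a number of a turn 0.125, either way. A call with a gripper value outside its range is refused whole. The fingers move at their own pace and stop on an object; "newtons" is the grip in N (left out, the last holds). Time passes only in rows, so rows that do not move let the fingers close. It gives the time, the measured TCP pose, the force, the opening and the grip force at its end, in the units of the state.
- robot.get_obs(): the state, without advancing time (a new reading comes with each control period).
- robot.camera(name): name is "scene" or "top"; returns a dict with "image" (384x512x3 uint8, red, green, blue), "range_z" (384x512 float32, m along the optical axis (not along the pixel's ray), 0 where there is no reading), "fx", "fy", "cx", "cy" (pixels), "R" (3x3) and "t" (3): a world point X has camera coordinates R X + t. Camera axes: x right, y down, z forward; pixel columns grow to the right and rows downward; lengths in m; the calibration is good to about 2 mm. A picture is of the moment at which its call begins.
- robot.hand_in(): hands the job in; it is judged then, once.
The state is a dict: "time": time; "q": joint angles; "joint_velocities": joint speeds; "joint_torque": joint torques, N m; "position": TCP position; "tool_rot": TCP orientation; "ft_force": force on the tool from outside, world axes, zero at the start; "moment": the same for the moment, N m; "grip_width": finger opening in m; "grip_force": force on a finger pad.
Only numpy, scipy, OpenCV 4.12 (cv2) and the standard library are available. Lean on these libraries where they do the work, as an engineer would, in place of code of your own. Each camera call takes 0.05 s, during which the arm holds its last target. There are 200 camera calls.

### The job

The hub stand rocks because one foot is too short. Slide the flat blue plate along the bench under the short foot from the front, well in so that it lies flat under practically the whole length of the foot, then slide the orange wedge, thin end first, in on top of the plate until it is snug between plate and foot and the stand can no longer rock. Do not shift or jack up the stand, and leave the other things on the bench alone.

Things in the scene. Friction and masses are not known exactly. Their poses are not given: they have to be found in the camera images.
- stand: grey bench stand with a bicycle hub between two blue cheeks, 3 kg, loose. Origin on the bench under its middle; x from its front (robot side) to its back, y left. Base plate 170 x 170 mm, 34 to 44 mm above the bench, bolt heads to 53 mm; cheeks at x -16 to 44 mm, 140 mm high. Four black feet centred at x +-52, y +-57 mm; the front right one (-52, -57) is 16 mm short.
- short_foot (a point): centre of the level underside of the short foot, 16 mm above the bench; axes as the stand's. The foot is 60 mm long (x) and 50 mm wide (y); its front face is 3 mm behind the base plate's front edge. It hangs clear of the bench as long as nothing presses on that corner.
- plate_center (a point): centre of the loose blue plastic plate, 100 mm long (x), 34 wide (y), 8 thick, 70 g, both ends alike. It starts level in the cradle, underside 24 mm above the bench, where only its middle 44 mm can be gripped, across its width; so gripped the fingers meet the foot too early: put it down and take it again by its rear end. In place this point is about 15 mm in front of short_foot.
- plate: the same plate, origin at the centre of its underside, x along its length
- cradle: fixed grey cradle for the plate, 126 x 60 mm, long side along x, origin on the bench under its middle. Base 8 mm thick; two end pockets with walls up to 44 mm high hold the plate's ends; the 44 mm between them are open at both sides.
- wedge_center (a point): centre of the loose orange wedge (4 mm above its flat underside), 100 mm long (x), 44 wide (y), 50 g; 13 mm thick at the rear end (-x), sloping evenly to 3 mm at the thin front end (+x). Starts flat on the bench. On the plate it gets tight under the foot when this point is about 30 mm in front of short_foot; pushed with 5 to 10 N it is snug, lifts nothing and stays by friction.
- wedge: the same wedge, origin at the centre of its underside
- tall_bottle (a point): foot of a tall dark green bottle of the place that cannot be moved, 80 mm across, 240 mm high: keep the arm and gripper clear of it
- grease_tin: bystander: round grease tin, 73 mm across, 92 mm high, origin at its underside
- tape_roll: bystander: black tape roll lying flat, 62 mm across, 19 mm high
- oil_bottle: bystander: slim cream oil bottle with a red spout, 45 mm across, 165 mm high, origin at its underside

How it is judged:
On the way:
1. the plate lies flat on the bench under the short foot, in line with it and well in (x of plate_center in the frame of short_foot between -0.028 and 0.025 m and y of plate_center in the frame of short_foot between -0.014 and 0.014 m and height (world z) of plate_center below 0.007 m and angle between the x axis of plate and the x axis of stand, either way round below 0.26 rad), for 0.2 s.
At the end, for the whole second after the job is handed in: Plate flat on the bench under the short foot (centres within about 28 mm lengthwise, 14 mm sideways, 15 degrees); wedge flat on it under the foot, within 18 mm sideways, pressed by plate and foot with over 0.5 N; stand level to 0.015 rad, moved under 20 mm; all at rest (all of step 1 and x of wedge_center in the frame of short_foot between -0.045 and -0.01 m and y of wedge_center in the frame of short_foot between -0.018 and 0.018 m and angle between the x axis of wedge and the x axis of stand, either way round below 0.26 rad and angle between wedge's own z axis and vertical below 0.06 rad and contact force between wedge and stand above 0.5 N and contact force between wedge and plate above 0.5 N and angle between stand's own z axis and vertical below 0.015 rad and distance of stand from where it was at the start of the episode below 0.02 m and linear speed of each of wedge, stand below 0.01 m/s); the robot touches nothing.
It fails at once if the stand is shoved more than 40 mm or tipped (distance of stand from where it was at the start of the episode above 0.04 m or angle between stand's own z axis and vertical above 0.08 rad).
It fails at once if a bystander is shifted by more than 30 mm (distance of any of grease_tin, tape_roll, oil_bottle from where it was at the start of the episode above 0.03 m).
It also fails if it takes over 70 s, if anything falls off the work surface, if the arm or the gripper's body presses on something with over 40 N, if the wrist force passes 120 N, or if a joint passes its speed limit or range.

## Working session

There is one attempt and no reset: what is moved stays moved. The work goes in short steps, Python scripts to look and compute and a tool call to move; the robot and the scene stay as the last step left them, time stands still between calls to the robot, and variables do not carry over. Pictures are saved under pics/ and viewed, at most 10 in all, crops included, and the job is handed in when it is done.

Besides the shell and the picture viewer there is one more tool, called by a JSON object that holds its "fn" and its "kwargs", one argument or row to a line. send_rows: Moves the arm, as the interface text tells. Its arguments: {"type":"object","properties":{"increments":{"type":"array"},"newtons":{"type":"number"}},"required":["increments"]}

```bash
mkdir -p pics; cat > h.py <<'E'
import numpy as np, cv2
from rig import robot
def cam(n,f=None):
    c=robot.camera(n)
    if f: cv2.imwrite('pics/'+f,c['image'][:,:,::-1])
    v,u=np.mgrid[0:384,0:512]; z=c['range_z']
    P=np.stack([(u-c['cx'])*z/c['fx'],(v-c['cy'])*z/c['fy'],z],-1)
    c['W']=(P-c['t'])@c['R']; c['W'][z==0]=np.nan
    return c
def hsv(c): return cv2.cvtColor(c['image'],cv2.COLOR_RGB2HSV)
E
python3 - <<'E'
from h import *
o=robot.get_obs(); print({k:np.round(v,3) for k,v in o.items()})
for n in('top','scene'):
    c=cam(n,n+'0.png'); np.savez('pics/'+n+'0.npz',W=c['W'],im=c['image']); print(n,np.round(-c['R'].T@c['t'],3))
E
```

```text
{'time': np.float64(0.0), 'q': array([ 1.094,  0.528,  1.434, -0.   ,  1.181, -0.178]), 'joint_velocities': array([ 0.   , -0.   ,  0.001, -0.001, -0.001, -0.001]), 'joint_torque': array([ 1.0000e-03, -4.4004e+01, -1.7659e+01,  6.3000e-02,  5.8000e-02,
       -0.0000e+00]), 'position': array([0.184, 0.597, 0.198]), 'tool_rot': array([ 0.149,  0.989, -0.001, -0.   ]), 'ft_force': array([0.506, 0.854, 0.469]), 'moment': array([-0.037, -0.024,  0.004]), 'grip_force': np.float64(0.0), 'grip_width': np.float64(0.087)}
top [0.372 0.061 1.085]
scene [-0.009 -0.228  0.878]
```

View pics/top0.png

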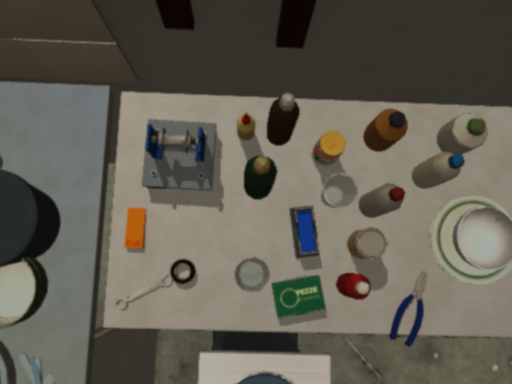

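View pics/scene0.png

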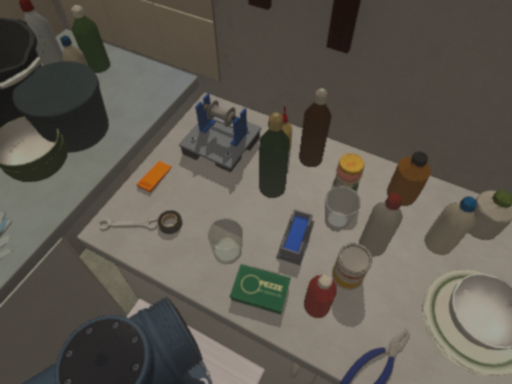

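The top view shows the stand at (180,155), wedge at (135,228), cradle with the plate at (305,231), and the tall green bottle at (260,177). The tape is at (182,271), with a wrench, a glass and other items around it. The scene view agrees.

```bash
cat >> h.py <<'E'
def rect(W,m):
    p=W[m][:,:2].astype(np.float32); p=p[~np.isnan(p).any(1)]
    # drop stray edge pixels
    md=np.median(p,0); p=p[np.linalg.norm(p-md,axis=1)<0.16]
    (c,s,a)=cv2.minAreaRect(p*1000); return np.round(c,1),np.round(s,1),round(a,1),len(p),np.round(np.nanmedian(W[m][:,2]),4)
def box(u0,u1,v0,v1):
    b=np.zeros((384,512),bool); b[v0:v1,u0:u1]=1; return b
E
python3 - <<'E'
from h import *
d=np.load('pics/top0.npz'); W=d['W']; H=cv2.cvtColor(d['im'],cv2.COLOR_RGB2HSV); z=W[...,2]
print('bench z',np.nanmedian(z[250:300,205:225]))
print('stand',rect(W,box(130,225,110,200)&(z>.036)&(z<.050)))
print('cheeks',rect(W,box(130,225,110,200)&(z>.09)))
B=(H[...,0]>100)&(H[...,0]<130)&(H[...,1]>150)
print('plate',rect(W,box(285,325,200,262)&B))
print('cradle',rect(W,box(280,330,195,270)&(z>.038)&(z<.05)))
O=(H[...,0]<20)&(H[...,1]>180)
m=box(115,155,200,255)&O; print('wedge',rect(W,m))
p=W[m]; A=np.c_[p[:,:2]-p[:,:2].mean(0),np.ones(len(p))]; print('wedge slope',np.linalg.lstsq(A,p[:,2],rcond=None)[0])
for n,b in dict(bottle=(240,280,150,200),cream=(232,260,108,142),dark=(262,302,90,148),glass=(230,272,255,292),tape=(168,198,256,286),wr=(112,172,272,310),yel=(310,348,128,165),clear=(318,358,170,210),green=(270,328,272,322),jar=(345,390,225,262),rb=(355,408,182,218),red=(335,372,270,302)).items():
    m=box(*b)&(z>.012)&(z<.4); q=W[m]; print(n,np.round(np.nanpercentile(q,[2,50,98],axis=0),3).tolist() if len(q) else None)
E
```

```text
bench z -0.00028223258220777157
stand (array([624.8, 226.7]), array([170.7, 170.5]), 88.3, 3511, np.float64(0.044))
cheeks (array([638.4, 225.7]), array([128.3,  59.9]), 88.3, 924, np.float64(0.1273))
plate (array([447. , -91.8]), array([98.5, 37.7]), 7.9, 559, np.float64(0.0314))
cradle (array([ 461.1, -106.5]), array([138.1,  84.2]), 8.1, 196, np.float64(0.0432))
wedge (array([443.9, 330.9]), array([97.5, 43.7]), 0.8, 686, np.float64(0.0081))
 ** On entry to DLASCL parameter number  4 had an illegal value
 ** On entry to DLASCL parameter number  4 had an illegal valueTraceback (most recent call last):
  File "<stdin>", line 11, in <module>
    x, resids, rank, s = _umath_linalg.lstsq(a, b, rcond,
                         ~~~~~~~~~~~~~~~~~~~^^^^^^^^^^^^^
                                             signature=signature)
                                             ^^^^^^^^^^^^^^^^^^^^
    raise LinAlgError("SVD did not converge in Linear Least Squares")
numpy.linalg.LinAlgError: SVD did not converge in Linear Least Squares
```

```bash
python3 - <<'E'
from h import *
d=np.load('pics/top0.npz'); W=d['W']; H=cv2.cvtColor(d['im'],cv2.COLOR_RGB2HSV); z=W[...,2]
O=(H[...,0]<20)&(H[...,1]>180)
p=W[box(115,155,200,255)&O]; p=p[~np.isnan(p).any(1)]; A=np.c_[p[:,:2]-p[:,:2].mean(0),np.ones(len(p))]; print('wedge slope',np.linalg.lstsq(A,p[:,2],rcond=None)[0])
for n,b in dict(bottle=(240,280,150,200),cream=(232,260,108,142),dark=(262,302,90,148),glass=(230,272,255,292),tape=(168,198,256,286),wr=(112,172,272,310),yel=(310,348,128,165),clear=(318,358,170,210),green=(270,328,272,322),jar=(345,390,225,262),rb=(355,408,182,218),red=(335,372,270,302)).items():
    m=box(*b)&(z>.006)&(z<.4); q=W[m]; print(n,np.round(np.nanpercentile(q,[2,50,98],axis=0),3).tolist() if len(q) else None)
# plate along-axis extent seen & cradle wall extent
m=box(280,335,195,270)&(z>.006)&(z<.06); print('cradle all',rect(W,m))
E
```

```text
wedge slope [-0.10322346 -0.01331549  0.00808654]
bottle [[0.524, -0.001, 0.026], [0.544, 0.033, 0.195], [0.585, 0.063, 0.27]]
cream [[0.675, 0.044, 0.013], [0.685, 0.065, 0.09], [0.709, 0.086, 0.144]]
dark [[0.665, -0.064, 0.01], [0.685, -0.016, 0.164], [0.8, 0.015, 0.249]]
glass [[0.304, 0.003, 0.01], [0.337, 0.039, 0.017], [0.374, 0.076, 0.093]]
tape [[0.312, 0.179, 0.007], [0.339, 0.209, 0.018], [0.367, 0.235, 0.022]]
wr [[0.249, 0.234, 0.006], [0.286, 0.303, 0.007], [0.333, 0.366, 0.019]]
yel [[0.617, -0.167, 0.014], [0.64, -0.133, 0.106], [0.675, -0.107, 0.111]]
clear [[0.503, -0.198, 0.011], [0.547, -0.171, 0.055], [0.576, -0.122, 0.1]]
green [[0.246, -0.132, 0.023], [0.29, -0.074, 0.028], [0.333, -0.018, 0.033]]
jar [[0.386, -0.266, 0.012], [0.418, -0.227, 0.087], [0.451, -0.199, 0.093]]
rb [[0.487, -0.276, 0.015], [0.512, -0.243, 0.146], [0.548, -0.198, 0.209]]
red [[0.293, -0.223, 0.014], [0.321, -0.188, 0.107], [0.347, -0.17, 0.149]]
cradle all (array([467.1, -95.6]), array([102.1, 177.2]), 74.4, 1206, np.float64(0.0307))
```

{"fn": "send_rows", "kwargs": {
  "increments": [0,0,0.0257,1.6,-4.05,0.3,1,0,0,0.0257,1.6,-4.05,0.3,1,0,0,0.0257,1.6,-4.05,0.3,1,0,0,0.0257,1.6,-4.05,0.3,1,0,0,0.0257,1.6,-4.05,0.3,1,0,0,0.0257,1.6,-4.05,0,1,0,0,0.0257,1.6,-4.05,0,1,0,0,0.0257,1.6,-4.05,0,1,0,0,0.0257,1.6,-4.05,0,1,0,0,0.0257,1.6,-4.05,0,1,0,0,0.0257,1.6,-4.05,0,1,0,0,0.0257,1.6,-4.05,0,1,0,0,0.0257,1.6,-4.05,0,1,0,0,0.0257,1.5,-4.05,0,1,0,0,0.0257,1.5,-4.05,0,1,0,0,0.0257,1.5,-4.05,0,1,0,0,0.0257,1.2,-4.05,0,1,0,0,0,0,0,-2,1],
  "newtons": 25
}}

```text
time: 1.6
position: [0.4452, -0.0721, 0.1961]
tool_rot: [-0.066, 0.998, -0.005, 0.006]
ft_force: [-0.3, 0.5, 0.4]
grip_width: 0.0869
grip_force: 0.0
```

```bash
cat >> h.py <<'E'
from scipy.optimize import least_squares
from scipy.spatial.transform import Rotation as Ro
def circ(p,r):
    p=p[~np.isnan(p).any(1)][:,:2]; c0=np.median(p,0)+[.02,0]
    return np.round(least_squares(lambda c:np.linalg.norm(p-c,axis=1)-r,c0,loss='soft_l1',f_scale=.003).x,4)
def st():
    o=robot.get_obs(); M=Ro.from_quat(o['tool_rot']).as_matrix()
    print('t',round(float(o['time']),2),'p',np.round(o['position'],4),'yawY',round(float(np.arctan2(M[1,1],M[0,1])),4),'zaxis',np.round(M[:,2],3),'F',np.round(o['ft_force'],1),'w',round(float(o['grip_width']),4),'g',np.round(o['grip_force'],1),'q',np.round(o['q'],2))
E
python3 - <<'E'
from h import *
st()
d=np.load('pics/top0.npz'); s=np.load('pics/scene0.npz')
W=d['W'];z=W[...,2]; b=box(240,280,150,200)&(z>.03)&(z<.12); print('bottle top',circ(W[b],.04),b.sum())
W2=s['W'];x,y,z2=W2[...,0],W2[...,1],W2[...,2]
b=(z2>.03)&(z2<.13)&(abs(x-.54)<.06)&(abs(y-.03)<.06); print('bottle scene',circ(W2[b],.04),b.sum(), np.round(W2[b].min(0),3),np.round(W2[b].max(0),3))
b=(z2>.02)&(z2<.085)&(abs(x-.41)<.06)&(abs(y+.23)<.06); print('tin',circ(W2[b],.0365),b.sum())
b=(z>.085)&(z<.1)&box(345,390,225,262); p=W[b][:,:2]; print('tin top',np.nanmin(p,0),np.nanmax(p,0))
E
```

```text
t 1.6 p [ 0.4452 -0.0721  0.1961] yawY 1.7037 zaxis [ 0.013 -0.008 -1.   ] F [-0.3  0.5  0.4] w 0.0869 g 0.0 q [-0.41  0.29  1.87 -0.    0.97 -2.11]
bottle top [0.5641 0.0291] 158
bottle scene [0.5656 0.0316] 673 [ 0.522 -0.007  0.03 ] [0.574 0.059 0.13 ]
tin [ 0.4222 -0.2351] 497
tin top [ 0.38389124 -0.26971031] [ 0.45574218 -0.19797799]
```

{"fn": "send_rows", "kwargs": {
  "increments": [0,0,0,-0.2,0,-4,1,0,0,0,0,0,-4,1,0,0,0,0,0,-3,1,0,0,0,0,0,0,1,0,0,0,0,0,0,1]
}}

```text
time: 2.02
position: [0.4348, -0.0627, 0.0822]
tool_rot: [-0.069, 0.998, 0.001, -0.002]
ft_force: [0.4, -0.6, 0.7]
grip_width: 0.0868
grip_force: 0.0
```

```bash
python3 - <<'E'
from h import *
st(); c=cam('scene','s1.png'); cv2.imwrite('pics/s1c.png',cv2.resize(c['image'][150:330,210:410,::-1],None,fx=3,fy=3))
E
```

```text
t 2.02 p [ 0.4348 -0.0627  0.0822] yawY 1.7088 zaxis [-0.004  0.002 -1.   ] F [ 0.4 -0.6  0.7] w 0.0868 g 0.0 q [-0.4   0.49  1.99 -0.    0.66 -2.11]
```

View pics/s1c.png

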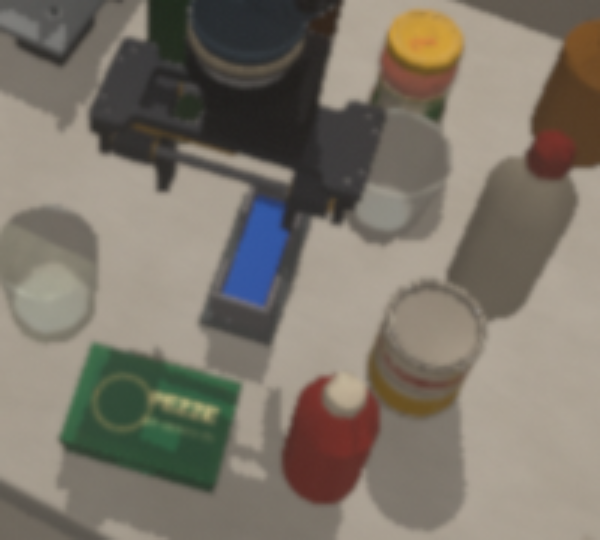

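The gripper hangs left of and above the cradle. Some of the commanded motion was lost, so I'm correcting from the measured pose.

{"fn": "send_rows", "kwargs": {
  "increments": [0,0,0,0.6,-1.5,0,1,0,0,0,0.6,-1.4,0,1,0,0,0,0,0,0,1]
}}

```text
time: 2.32
position: [0.4526, -0.0957, 0.0857]
tool_rot: [-0.068, 0.998, -0.003, 0.004]
ft_force: [0.8, -0.4, 0.5]
grip_width: 0.0865
grip_force: 0.0
```

{"fn": "send_rows", "kwargs": {
  "increments": [0,0,0,0,0,0,1,0,0,0,0,0,0,1]
}}

```text
time: 2.48
position: [0.4482, -0.0922, 0.0843]
tool_rot: [-0.069, 0.998, -0.0, 0.001]
ft_force: [-0.2, 1.1, 0.5]
grip_width: 0.087
grip_force: 0.0
```

```bash
python3 - <<'E'
from h import *
st()
E
```

```text
t 2.48 p [ 0.4482 -0.0922  0.0843] yawY 1.7084 zaxis [ 0.001 -0.    -1.   ] F [-0.2  1.1  0.5] w 0.087 g 0.0 q [-0.45  0.5   1.95  0.    0.68 -2.16]
```

{"fn": "send_rows", "kwargs": {
  "increments": [0,0,0,0,0,-2,1,0,0,0,0,0,-2,1,0,0,0,0,0,-1,1,0,0,0,0,0,-1,1,0,0,0,0,0,0,1,0,0,0,0,0,0,1,0,0,0,0,0,0,0.3,0,0,0,0,0,0,0.3,0,0,0,0,0,0,0.3,0,0,0,0,0,0,0.3,0,0,0,0,0,0,0.3,0,0,0,0,0,0,0.3,0,0,0,0,0,0,0.3],
  "newtons": 20
}}

```text
time: 3.57
position: [0.4481, -0.0922, 0.0234]
tool_rot: [-0.069, 0.998, -0.0, 0.0]
ft_force: [-0.4, -0.2, 0.8]
grip_width: 0.0482
grip_force: 0.0
```

{"fn": "send_rows", "kwargs": {
  "increments": [0,0,0,0,0,0,0,0,0,0,0,0,0,0,0,0,0,0,0,0,0,0,0,0,0,0,0,0,0,0,0,0,0,0,0,0,0,0,0,0,0,0]
}}

```text
time: 4.07
position: [0.4481, -0.0922, 0.0233]
tool_rot: [-0.069, 0.998, -0.0, 0.0]
ft_force: [-0.1, 0.3, 0.2]
grip_width: 0.0083
grip_force: 0.0
```

```bash
python3 - <<'E'
from h import *
st(); c=cam('scene'); cv2.imwrite('pics/s2c.png',cv2.resize(c['image'][150:330,210:410,::-1],None,fx=3,fy=3,interpolation=cv2.INTER_CUBIC))
E
```

```text
t 4.07 p [ 0.4481 -0.0922  0.0233] yawY 1.7089 zaxis [ 0. -0. -1.] F [-0.1  0.3  0.2] w 0.0083 g 0.0 q [-0.45  0.63  1.99 -0.    0.52 -2.16]
```

View pics/s2c.png

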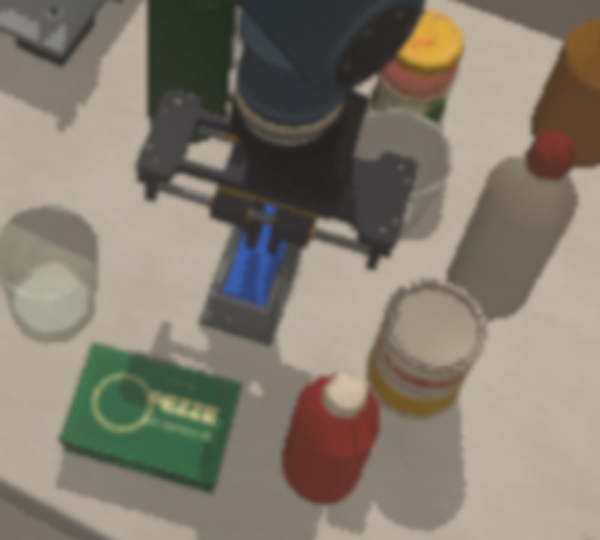

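The fingers closed at about crop (262,240) without holding the plate. I'll check the depth there for their true height.

```bash
python3 - <<'E'
from h import *
c=cam('scene'); W=c['W']; H=hsv(c)
for v in range(195,246,5):
    print(v,[(int(u),np.round(W[v,u]*1000).tolist(),int(H[v,u,2])) for u in (288,293,298,302,306)])
p=W[(H[...,2]<75)&(abs(W[...,0]-.448)<.1)&(abs(W[...,1]+.092)<.11)&(W[...,2]<.2)]
for a in np.arange(0,.2,.01):
    q=p[(p[:,2]>=a)&(p[:,2]<a+.01)]
    if len(q): print(round(a,2),len(q),np.round(q.min(0)*1000),np.round(q.max(0)*1000))
E
```

```text
195 [(288, [463.0, -53.0, 147.0], 74), (293, [417.0, -81.0, 226.0], 40), (298, [418.0, -91.0, 231.0], 79), (302, [414.0, -100.0, 243.0], 75), (306, [418.0, -106.0, 242.0], 77)]
200 [(288, [454.0, -58.0, 142.0], 84), (293, [412.0, -84.0, 217.0], 39), (298, [412.0, -94.0, 223.0], 38), (302, [414.0, -101.0, 225.0], 37), (306, [418.0, -108.0, 226.0], 38)]
205 [(288, [444.0, -63.0, 139.0], 65), (293, [422.0, -82.0, 183.0], 42), (298, [412.0, -95.0, 206.0], 40), (302, [412.0, -103.0, 212.0], 39), (306, [414.0, -111.0, 215.0], 38)]
210 [(288, [421.0, -73.0, 159.0], 58), (293, [421.0, -83.0, 166.0], 41), (298, [424.0, -93.0, 169.0], 41), (302, [423.0, -102.0, 177.0], 40), (306, [425.0, -110.0, 181.0], 41)]
215 [(288, [420.0, -74.0, 140.0], 68), (293, [424.0, -84.0, 143.0], 81), (298, [423.0, -95.0, 153.0], 53), (302, [426.0, -103.0, 155.0], 44), (306, [426.0, -111.0, 161.0], 42)]
220 [(288, [411.0, -79.0, 137.0], 51), (293, [414.0, -89.0, 140.0], 68), (298, [445.0, -90.0, 95.0], 86), (302, [424.0, -105.0, 138.0], 53), (306, [427.0, -113.0, 140.0], 64)]
225 [(288, [472.0, -59.0, 7.0], 80), (2
[... 1019 characters left out ...]
541.  -4.  43.] [548.  -0.  50.]
0.05 23 [ 436. -103.   50.] [548.   5.  60.]
0.06 25 [ 436. -103.   61.] [548.   6.  70.]
0.07 31 [ 437. -102.   70.] [548.  17.  80.]
0.08 33 [436. -91.  80.] [547.  17.  90.]
0.09 36 [436. -88.  90.] [548.  17.  99.]
0.1 33 [441. -86. 100.] [548.  17. 110.]
0.11 31 [439. -86. 110.] [547.  18. 120.]
0.12 94 [ 401. -181.  120.] [547.  18. 130.]
0.13 226 [ 401. -181.  130.] [548.  17. 140.]
0.14 178 [ 400. -186.  140.] [548.  17. 150.]
0.15 919 [ 399. -188.  150.] [548.  17. 160.]
0.16 325 [ 401. -188.  160.] [547.  18. 170.]
0.17 120 [ 420. -145.  170.] [547.  17. 180.]
0.18 109 [ 421. -145.  180.] [547.  17. 190.]
0.19 34 [ 438. -145.  190.] [545.  18. 200.]
```

{"fn": "send_rows", "kwargs": {
  "increments": [0,0,0,0,0,0,0.8,0,0,0,0,0,0,0.8,0,0,0,0,0,0,0.8,0,0,0,0,0,0,0.8,0,0,0,0,0,0,0.8,0,0,0,0,0,0,0.8,0,0,0,0,0,0,0.8,0,0,0,0,0,0,0.8,0,0,0,0,0,-1,0.8,0,0,0,0,0,-1,0.8,0,0,0,0,0,-0.5,0.8,0,0,0,0,0,0,0.8]
}}

```text
time: 5.17
position: [0.4474, -0.0919, -0.0026]
tool_rot: [-0.069, 0.998, 0.001, -0.001]
ft_force: [-0.4, -0.4, 0.6]
grip_width: 0.0682
grip_force: 0.0
```

```bash
cat >> h.py <<'E'
def prof(xc,yc,n='scene',zs=np.arange(0,.14,.01),r=.1,vmax=70):
    c=cam(n); W=c['W']; V=hsv(c)[...,2]
    p=W[(V<vmax)&(abs(W[...,0]-xc)<.06)&(abs(W[...,1]-yc)<r)]
    for a in zs:
        q=p[(p[:,2]>=a)&(p[:,2]<a+.01)]
        if len(q): print(round(a,2),len(q),np.round(q.min(0)*1000),np.round(np.median(q,0)*1000),np.round(q.max(0)*1000))
    return c
E
python3 - <<'E'
from h import *
st(); c=prof(.448,-.092); cv2.imwrite('pics/s3c.png',cv2.resize(c['image'][150:330,210:410,::-1],None,fx=3,fy=3,interpolation=cv2.INTER_CUBIC))
E
```

```text
t 5.17 p [ 0.4474 -0.0919 -0.0026] yawY 1.7088 zaxis [-0.002  0.001 -1.   ] F [-0.4 -0.4  0.6] w 0.0682 g 0.0 q [-0.45  0.69  2.   -0.    0.46 -2.16]
0.0 55 [ 389. -123.    4.] [ 404. -112.    7.] [492. -95.  10.]
0.01 7 [ 389. -121.   10.] [ 397. -111.   12.] [ 466. -105.   20.]
0.02 6 [ 435. -133.   21.] [ 459. -110.   27.] [483. -56.  30.]
0.03 12 [ 431. -132.   30.] [ 443. -109.   35.] [476. -54.  39.]
0.04 9 [ 433. -133.   41.] [435. -59.  44.] [472. -53.  49.]
0.05 10 [431. -60.  51.] [432. -55.  54.] [435. -51.  60.]
0.06 6 [ 432. -128.   62.] [437. -56.  66.] [455. -53.  70.]
0.07 3 [439. -55.  70.] [440. -54.  71.] [443. -54.  76.]
0.08 3 [432. -55.  83.] [432. -55.  84.] [437. -55.  88.]
0.09 10 [ 400. -154.   95.] [ 418. -137.   99.] [427. -15. 100.]
0.1 76 [ 399. -180.  100.] [ 417. -120.  106.] [468. -15. 110.]
0.11 323 [ 400. -186.  110.] [431. -48. 114.] [468. -12. 119.]
0.12 166 [ 399. -186.  121.] [424. -83. 127.] [463. -10. 130.]
0.13 654 [ 399. -188.  130.] [ 444. -154.  133.] [493.   5. 140.]
0.14 95 [ 421. -144.  140.] [ 428. -116.  144.] [466. -80. 150.]
```

View pics/s3c.png

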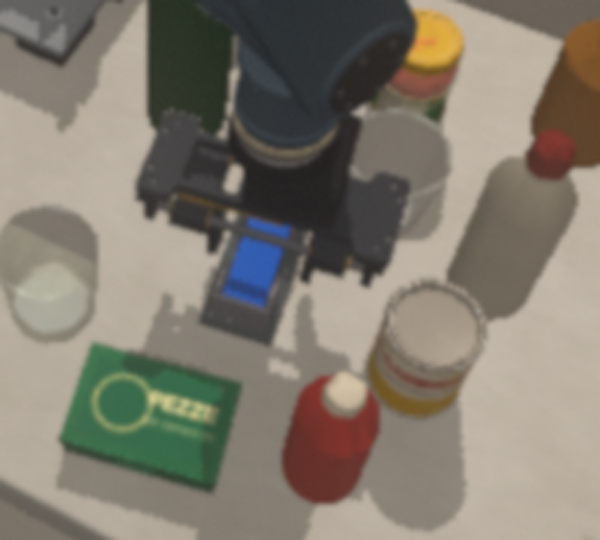

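The fingers now straddle the plate, left finger at (212,240) and right at (312,265). Their true tip height is about the reported z + 26 mm, so I'm going 9 mm lower and closing.

{"fn": "send_rows", "kwargs": {
  "increments": [0,0,0,0,0,-0.5,0.8,0,0,0,0,0,-0.4,0.8,0,0,0,0,0,0,0.2,0,0,0,0,0,0,0.2,0,0,0,0,0,0,0.2,0,0,0,0,0,0,0.2,0,0,0,0,0,0,0.2,0,0,0,0,0,0,0.2,0,0,0,0,0,0,0.2,0,0,0,0,0,0,0.2],
  "newtons": 20
}}

```text
time: 6.05
position: [0.4477, -0.0916, -0.0106]
tool_rot: [-0.069, 0.998, 0.0, -0.0]
ft_force: [1.3, 4.3, 2.4]
grip_width: 0.0337
grip_force: 20.0
```

{"fn": "send_rows", "kwargs": {
  "increments": [0,0,0,0,0,1,0.2,0,0,0,0,0,2,0.2,0,0,0,0,0,2.5,0.2,0,0,0,0,0,2.5,0.2,0,0,0,0,0,2,0.2,0,0,-0.0168,0,1.5,0,0.2,0,0,-0.0168,0,2.5,0,0.2,0,0,-0.0168,0,3,0,0.2,0,0,-0.0168,0,3,0,0.2,0,0,-0.0168,0,3,0,0.2,0,0,-0.0168,0,3,0,0.2,0,0,-0.0168,0,3,0,0.2,0,0,-0.0168,0.5,3,0,0.2,0,0,-0.0168,1.2,2.5,0,0.2,0,0,-0.0168,1.5,2,0,0.2,0,0,0,0,0.15,0,0.2,0,0,0,0,0,0,0.2,0,0,0,0,0,0,0.2]
}}

```text
time: 7.55
position: [0.4791, 0.1738, 0.0894]
tool_rot: [0.015, 1.0, -0.0, -0.001]
ft_force: [-1.5, -0.8, -1.3]
grip_width: 0.0337
grip_force: 20.0
```

```bash
cat >> h.py <<'E'
def blue(c,x,y,r=.09,zlo=-.01,zhi=.2):
    H=hsv(c);W=c['W'];m=(H[...,0]>100)&(H[...,0]<130)&(H[...,1]>140)&(np.hypot(W[...,0]-x,W[...,1]-y)<r)&(W[...,2]>zlo)&(W[...,2]<zhi)
    return m
E
python3 - <<'E'
from h import *
st()
for n in('top','scene'):
    c=cam(n,n+'4.png'); m=blue(c,.48,.175); print(n,rect(c['W'],m) if m.sum()>5 else m.sum())
c=prof(.48,.175)
E
```

```text
t 7.55 p [0.4791 0.1738 0.0894] yawY 1.5418 zaxis [-0.001 -0.001 -1.   ] F [-1.5 -0.8 -1.3] w 0.0337 g 20.0 q [ 0.13  0.54  1.82 -0.    0.78 -1.41]
top 0
scene (array([454.4, 171.4]), array([48.6, 31.4]), 3.3, 195, np.float64(0.1317))
0.03 3 [540. 148.  37.] [540. 167.  39.] [540. 173.  40.]
0.11 10 [468. 146. 113.] [478. 148. 117.] [489. 157. 120.]
0.12 29 [467. 146. 121.] [472. 148. 124.] [491. 197. 129.]
0.13 34 [468. 146. 130.] [473. 190. 135.] [488. 200. 139.]
0.14 27 [467. 144. 140.] [471. 191. 143.] [482. 201. 147.]
```

{"fn": "send_rows", "kwargs": {
  "increments": [0,0,0,0,0.1,-2,0.2,0,0,0,0,0,-3,0.2,0,0,0,0,0,-3,0.2,0,0,0,0,0,-2,0.2,0,0,0,0,0,-0.8,0.2,0,0,0,0,0,-0.4,0.2,0,0,0,0,0,0,0.2,0,0,0,0,0,0,0.2]
}}

```text
time: 8.37
position: [0.4807, 0.1749, -0.0219]
tool_rot: [0.015, 1.0, 0.0, 0.001]
ft_force: [0.1, 0.3, -0.2]
grip_width: 0.0337
grip_force: 20.0
```

```bash
python3 - <<'E'
from h import *
st()
c=prof(.48,.175); m=blue(c,.48,.175); print(rect(c['W'],m))
E
```

```text
t 8.37 p [ 0.4807  0.1749 -0.0219] yawY 1.5402 zaxis [ 0.001  0.    -1.   ] F [ 0.1  0.3 -0.2] w 0.0337 g 20.0 q [ 0.13  0.75  1.87 -0.    0.52 -1.41]
0.0 8 [470. 148.   0.] [482. 149.   7.] [509. 158.  10.]
0.01 21 [468. 148.  11.] [473. 153.  15.] [485. 199.  20.]
0.02 16 [470. 148.  20.] [474. 192.  25.] [482. 198.  29.]
0.03 11 [472. 192.  30.] [473. 194.  35.] [489. 199.  39.]
0.04 9 [471. 191.  42.] [483. 192.  47.] [489. 198.  50.]
0.05 6 [475. 193.  50.] [480. 195.  55.] [486. 197.  58.]
0.06 6 [470. 195.  63.] [472. 197.  65.] [476. 200.  69.]
0.07 45 [442.  87.  71.] [468. 221.  77.] [511. 262.  80.]
0.08 156 [442.  86.  80.] [449. 173.  87.] [510. 260.  90.]
0.09 218 [441.  81.  90.] [452. 160.  95.] [500. 266. 100.]
0.1 143 [440.  79. 100.] [456. 158. 107.] [505. 265. 110.]
0.11 765 [440.  79. 110.] [471. 120. 114.] [519. 267. 120.]
0.12 101 [453. 123. 120.] [458. 143. 125.] [500. 192. 130.]
0.13 93 [453. 123. 130.] [458. 149. 135.] [500. 191. 140.]
0.14 40 [457. 123. 140.] [476. 125. 145.] [503. 134. 150.]
(array([454.1, 174. ]), array([46.5, 30.8]), 0.3, 152, np.float64(0.0205))
```

{"fn": "send_rows", "kwargs": {
  "increments": [0,0,0,0,0,0,0.7,0,0,0,0,0,0,0.7,0,0,0,0,0,0,0.7,0,0,0,0,0,0,0.7,0,0,0,0,0,0,0.7,0,0,0,-1,0,0,0.7,0,0,0,-1.5,0,0,0.7,0,0,0,-1,0.1,0,0.7,0,0,0,-0.5,0,0,0.7,0,0,0,0,0,0,0.7,0,0,0,0,0,0,0.7]
}}

```text
time: 9.33
position: [0.4402, 0.1764, -0.0227]
tool_rot: [0.015, 1.0, 0.0, 0.0]
ft_force: [-0.2, -0.6, 0.3]
grip_width: 0.0606
grip_force: 0.0
```

```bash
python3 - <<'E'
from h import *
st()
for n in('top','scene'):
    c=cam(n,n+'5.png'); m=blue(c,.48,.175); print(n,rect(c['W'],m) if m.sum()>5 else m.sum())
    p=c['W'][m]; print(np.round(np.nanpercentile(p,[1,50,99],axis=0),3).tolist() if len(p) else '')
E
```

```text
t 9.33 p [ 0.4402  0.1764 -0.0227] yawY 1.5412 zaxis [ 0.001  0.    -1.   ] F [-0.2 -0.6  0.3] w 0.0606 g 0.0 q [ 0.15  0.74  1.96 -0.    0.44 -1.4 ]
top (array([525.8, 184.4]), array([2.4, 9.9]), 2.8, 8, np.float64(0.0075))
[[0.524, 0.18, 0.006], [0.527, 0.184, 0.007], [0.527, 0.189, 0.01]]
scene (array([442.4, 181.8]), array([42.7, 21.7]), 39.9, 43, np.float64(0.0076))
[[0.431, 0.161, 0.004], [0.436, 0.181, 0.008], [0.464, 0.189, 0.011]]
```

{"fn": "send_rows", "kwargs": {
  "increments": [0,0,0,0,0,-0.15,0.7,0,0,0,0,0,0,0.2,0,0,0,0,0,0,0.2,0,0,0,0,0,0,0.2,0,0,0,0,0,0,0.2,0,0,0,0,0,0,0.2,0,0,0,0,0,0,0.2,0,0,0,0,0,0,0.2],
  "newtons": 20
}}

```text
time: 10.1
position: [0.4419, 0.1763, -0.0232]
tool_rot: [0.015, 1.0, 0.0, 0.002]
ft_force: [0.5, -1.6, 9.1]
grip_width: 0.034
grip_force: 21.6
```

{"fn": "send_rows", "kwargs": {
  "increments": [0,0,0,0,0,0.12,0.2,0,0,0,0.5,0,0,0.2,0,0,0,1,0,0,0.2,0,0,0,1,0,0,0.2,0,0,0,1,0,0,0.2,0,0,0,1,0,0,0.2,0,0,0,0,0,0,0.2]
}}

```text
time: 10.68
position: [0.4904, 0.1765, -0.0229]
tool_rot: [0.015, 1.0, 0.0, 0.004]
ft_force: [0.3, 0.9, -1.2]
grip_width: 0.0336
grip_force: 20.0
```

{"fn": "send_rows", "kwargs": {
  "increments": [0,0,0,1,-0.05,0,0.2,0,0,0,1,-0.05,0,0.2,0,0,0,0.7,0,0,0.2,0,0,0,0.4,0,0,0.2,0,0,0,0,0,0,0.2,0,0,0,0,0,0,0.2,0,0,0,0,0,0,0.2]
}}

```text
time: 11.27
position: [0.5161, 0.1753, -0.0231]
tool_rot: [0.015, 1.0, -0.0, 0.0]
ft_force: [0.6, -0.5, -0.1]
grip_width: 0.0336
grip_force: 20.0
```

```bash
python3 - <<'E'
from h import *
st()
c=prof(.516,.175,zs=np.arange(0,.13,.02)); m=blue(c,.5,.175,zhi=.03); print(rect(c['W'],m),np.round(np.nanmin(c['W'][m],0),3))
W=c['W'];z=W[...,2]
c=cam('top','t6.png'); W=c['W'];z=W[...,2]; print('stand',rect(W,box(130,225,110,200)&(z>.036)&(z<.050)),'ch',rect(W,box(130,225,110,200)&(z>.09)&(W[...,0]>.6)))
E
```

```text
t 11.27 p [ 0.5161  0.1753 -0.0231] yawY 1.5409 zaxis [ 0. -0. -1.] F [ 0.6 -0.5 -0.1] w 0.0336 g 20.0 q [ 0.12  0.77  1.78 -0.    0.59 -1.42]
0.0 32 [503. 149.   1.] [511. 184.   6.] [550. 219.  10.]
0.02 23 [503. 148.  21.] [508. 192.  26.] [520. 200.  30.]
0.04 22 [505. 190.  41.] [524. 200.  45.] [570. 269.  50.]
0.06 9 [504. 196.  61.] [508. 197.  67.] [516. 257.  70.]
0.08 177 [476.  86.  80.] [485. 177.  86.] [545. 261.  90.]
0.1 174 [476.  79. 100.] [492. 159. 107.] [552. 267. 110.]
0.12 95 [489. 123. 120.] [493. 146. 125.] [538. 192. 130.]
(array([510.3, 175.6]), array([28. , 11.1]), 82.5, 34, np.float64(0.0084)) [0.505 0.162 0.003]
stand (array([639.3, 226. ]), array([170.9, 143.2]), 88.9, 1466, np.float64(0.044)) ch (array([638.5, 225.9]), array([128.5,  60.2]), 88.5, 925, np.float64(0.1272))
```

{"fn": "send_rows", "kwargs": {
  "increments": [0,0,0,0,0,0,0.7,0,0,0,0,0,0,0.7,0,0,0,0,0,0,0.7,0,0,0,0,0,0,0.7,0,0,0,-1,0,0,0.7,0,0,0,-2,0,0,0.7,0,0,0,-2.5,0,0,0.8,0,0,0,-2.5,0,1,0.9,0,0,0,-1,0,3,0.9,0,0,0,0,1,3,0.9,0,0,0.01,-0.3,3,1,0.9,0,0,0.01,-0.3,3,0,0.9,0,0,0.012,-0.3,3,0,0.9,0,0,0.012,-0.3,3,0,0.9,0,0,0,-0.2,2.5,0,0.9,0,0,0,0,0,0,0.9,0,0,0,0,0,0,0.9]
}}

```text
time: 12.78
position: [0.4107, 0.331, 0.0568]
tool_rot: [-0.009, 1.0, -0.0, -0.0]
ft_force: [-0.3, 0.5, -0.6]
grip_width: 0.0785
grip_force: 0.0
```

```bash
python3 - <<'E'
from h import *
st()
c=cam('top','t7.png'); cv2.imwrite('pics/t7c.png',cv2.resize(c['image'][90:260,100:260,::-1],None,fx=3.5,fy=3.5,interpolation=cv2.INTER_CUBIC)); W=c['W'];z=W[...,2]
print('stand',rect(W,box(130,225,110,200)&(z>.036)&(z<.050)))
m=blue(c,.52,.175,zhi=.03,r=.06); print(rect(W,m),np.round(np.nanpercentile(W[m],[2,98],axis=0),3).tolist())
c=cam('scene','s7.png'); W=c['W'];m=blue(c,.52,.175,zhi=.03,r=.06); print(rect(W,m),np.round(np.nanpercentile(W[m],[2,98],axis=0),3).tolist())
H=hsv(c);m=(H[...,0]<20)&(H[...,1]>180)&(abs(W[...,0]-.444)<.08)&(abs(W[...,1]-.33)<.06); print('wedge',rect(W,m))
E
```

```text
t 12.78 p [0.4107 0.331  0.0568] yawY 1.588 zaxis [-0.001 -0.    -1.   ] F [-0.3  0.5 -0.6] w 0.0785 g 0.0 q [ 0.47  0.62  1.8  -0.    0.73 -1.12]
stand (array([624.7, 226.5]), array([170.3, 170.7]), 88.6, 3501, np.float64(0.0439))
(array([524.1, 175.7]), array([30.9, 38.6]), 88.1, 188, np.float64(0.0077)) [[0.506, 0.161, 0.004], [0.542, 0.19, 0.011]]
(array([524.5, 174. ]), array([26.7, 38.6]), 88.2, 108, np.float64(0.0078)) [[0.506, 0.161, 0.005], [0.543, 0.186, 0.011]]
wedge (array([443. , 315.3]), array([97.3, 68.9]), 0.9, 360, np.float64(0.0093))
```

View pics/t7c.png

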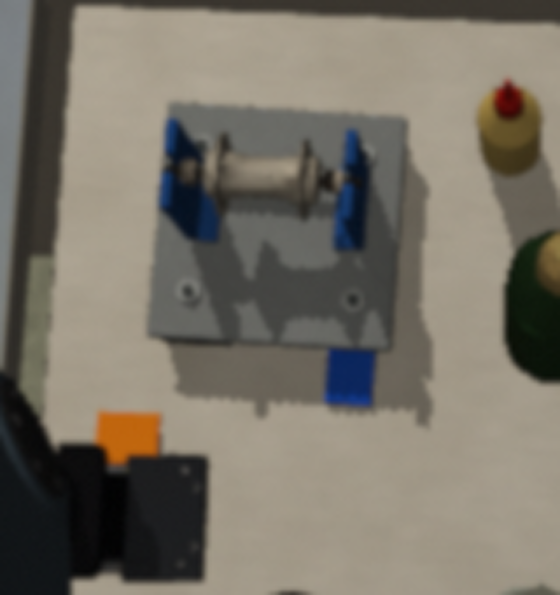

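The plate (crop (350,377)) is in line under the right front foot, with its rear end at x≈0.506. The stand has not moved. The next step is to grip the wedge.

{"fn": "send_rows", "kwargs": {
  "increments": [0,0,0,0,0,-3,0.9,0,0,0,0,0,-3,0.9,0,0,0,0,0,-1.3,0.9,0,0,0,0,0,-0.5,0.9,0,0,0,0,0,0,0.9,0,0,0,0,0,0,0.3,0,0,0,0,0,0,0.3,0,0,0,0,0,0,0.3,0,0,0,0,0,0,0.3,0,0,0,0,0,0,0.3,0,0,0,0,0,0,0.3,0,0,0,0,0,0,0.3,0,0,0,0,0,0,0.3],
  "newtons": 20
}}

```text
time: 13.97
position: [0.4122, 0.3304, -0.0208]
tool_rot: [-0.007, 1.0, 0.0, 0.0]
ft_force: [0.5, -0.7, 1.7]
grip_width: 0.0442
grip_force: 20.0
```

{"fn": "send_rows", "kwargs": {
  "increments": [0,0,0,0,0,1,0.3,0,0,0,0,0,2,0.3,0,0,0,0,0,1,0.3,0,0,-0.01,0,-2,0,0.3,0,0,-0.01,0.4,-3,0,0.3,0,0,-0.01,0.6,-3,0,0.3,0,0,-0.01,0.6,-3,0,0.3,0,0,-0.006,0.6,-2.5,0,0.3,0,0,0,0.6,-2,0,0.3,0,0,0,0,0,0,0.3,0,0,0,0,0,0,0.3,0,0,0,0,0,-1.5,0.3,0,0,0,0,0,-1,0.3,0,0,0,0,0,0,0.3,0,0,0,0,0,0,0.3]
}}

```text
time: 15.22
position: [0.439, 0.176, -0.0065]
tool_rot: [0.015, 1.0, -0.0, -0.001]
ft_force: [-1.3, 0.4, -1.1]
grip_width: 0.0437
grip_force: 20.0
```

```bash
cat >> h.py <<'E'
def wedge(c):
    W=c['W'];H=hsv(c);m=(H[...,0]<20)&(H[...,1]>180)&(abs(W[...,0]-.48)<.12)&(abs(W[...,1]-.175)<.05); q=W[m]
    print('wedge',rect(W,m),np.round(np.nanpercentile(q,[2,98],axis=0),3).tolist())
    q=q[~np.isnan(q).any(1)]; q=q[np.argsort(q[:,0])]; k=max(len(q)//8,1)
    print(' rear',np.round(np.median(q[:k],0),4),' front',np.round(np.median(q[-k:],0),4))
E
python3 - <<'E'
from h import *
st()
for n in('scene','top'): print(n); wedge(cam(n,n+'8.png'))
E
```

```text
t 15.22 p [ 0.439   0.176  -0.0065] yawY 1.5403 zaxis [-0.002 -0.    -1.   ] F [-1.3  0.4 -1.1] w 0.0437 g 20.0 q [ 0.14  0.7   1.96  0.    0.48 -1.4 ]
scene
wedge (array([426.8, 172.5]), array([57.9, 24.5]), 65.4, 104, np.float64(0.026)) [[0.421, 0.154, 0.02], [0.442, 0.196, 0.029]]
 rear [0.4218 0.1632 0.0237]  front [0.4397 0.1925 0.0257]
top
wedge (array([0., 0.]), array([0., 0.]), 0.0, 0, np.float64(nan)) [nan, nan, nan]
 rear [nan nan nan]  front [nan nan nan]
  return _methods._mean(a, axis=axis, dtype=dtype,
  ret = um.true_divide(
  return np.nanmean(a, axis, out=out, keepdims=keepdims)
  return np.nanmean(a, axis, out=out, keepdims=keepdims)
```

{"fn": "send_rows", "kwargs": {
  "increments": [0,0,0,0,0,-0.4,0.3,0,0,0,0,0,0,0.3,0,0,0,0.5,0,0,0.3,0,0,0,1,0,0,0.3,0,0,0,1,0,0,0.3,0,0,0,0.7,0,0,0.3,0,0,0,0,0,0,0.3,0,0,0,0,0,0,0.3]
}}

```text
time: 15.98
position: [0.473, 0.1752, -0.01]
tool_rot: [0.016, 1.0, 0.0, 0.0]
ft_force: [-0.5, 0.3, -1.0]
grip_width: 0.0436
grip_force: 20.0
```

```bash
python3 - <<'E'
from h import *
st(); wedge(cam('scene','s9.png'))
E
```

```text
t 15.98 p [ 0.473   0.1752 -0.01  ] yawY 1.5384 zaxis [ 0.001  0.    -1.   ] F [-0.5  0.3 -1. ] w 0.0436 g 20.0 q [ 0.13  0.73  1.88  0.    0.53 -1.41]
wedge (array([464. , 176.2]), array([48.3, 23.2]), 71.3, 110, np.float64(0.0227)) [[0.455, 0.154, 0.016], [0.48, 0.196, 0.027]]
 rear [0.4556 0.1694 0.0226]  front [0.4766 0.1922 0.0217]
```

{"fn": "send_rows", "kwargs": {
  "increments": [0,0,0,0,0,-0.1,0.3,0,0,0,1,0,0,0.3,0,0,0,1,0,0,0.3,0,0,0,0.5,0,0,0.3,0,0,0,0,0,0,0.3,0,0,0,0,0,0,0.3]
}}

```text
time: 16.53
position: [0.4981, 0.1753, -0.0112]
tool_rot: [0.016, 1.0, 0.0, 0.001]
ft_force: [0.2, -0.9, -2.4]
grip_width: 0.0438
grip_force: 20.0
```

{"fn": "send_rows", "kwargs": {
  "increments": [0,0,0,0.3,0,0,0.3,0,0,0,0.3,0,0,0.3,0,0,0,0,0,0,0.3,0,0,0,0,0,0,0.3]
}}

```text
time: 16.87
position: [0.5024, 0.1752, -0.0113]
tool_rot: [0.016, 1.0, -0.0, -0.001]
ft_force: [-0.5, -0.1, -4.1]
grip_width: 0.0434
grip_force: 20.0
```

{"fn": "send_rows", "kwargs": {
  "increments": [0,0,0,0,0,0,0.8,0,0,0,0,0,0,0.8,0,0,0,0,0,0,0.8,0,0,0,0,0,0,0.8,0,0,0,-1,0,0,0.8,0,0,0,-2,0,0,0.8,0,0,0,-2,0,0,0.3,0,0,0,-1,0,0,0,0,0,0,0,0,0,0,0,0,0,0,0,0,0,0,0,0,0,0,0,0,0,0,0,0,0,0,0,0,0,0,0,0,0,0,0,0,0,0,0,0,0,0,0,0,0,0,0,0,0,0,0,0,0,0,0],
  "newtons": 10
}}

```text
time: 18.2
position: [0.4433, 0.1753, -0.0111]
tool_rot: [0.016, 1.0, 0.0, 0.0]
ft_force: [-0.3, -0.1, 0.2]
grip_width: 0.0109
grip_force: 0.0
```

```bash
python3 - <<'E'
from h import *
st()
c=cam('scene','s10.png'); wedge(c); c=cam('top','t10.png'); wedge(c); W=c['W'];z=W[...,2]
print('stand',rect(W,box(130,225,110,200)&(z>.036)&(z<.050)))
E
```

```text
t 18.2 p [ 0.4433  0.1753 -0.0111] yawY 1.5388 zaxis [ 0.  0. -1.] F [-0.3 -0.1  0.2] w 0.0109 g 0.0 q [ 0.14  0.71  1.95 -0.    0.48 -1.4 ]
wedge (array([540.7, 168.8]), array([17.7,  7.1]), 89.7, 14, np.float64(0.0154)) [[0.537, 0.16, 0.013], [0.544, 0.177, 0.017]]
 rear [0.5371 0.1672 0.0158]  front [0.5442 0.1715 0.014 ]
wedge (array([536.2, 176.5]), array([10.8, 35.1]), 1.8, 53, np.float64(0.0153)) [[0.531, 0.162, 0.012], [0.541, 0.194, 0.018]]
 rear [0.5307 0.1873 0.0168]  front [0.5414 0.1769 0.0143]
stand (array([625.2, 226.7]), array([170.7, 171.2]), 88.4, 3526, np.float64(0.044))
```

{"fn": "send_rows", "kwargs": {
  "increments": [0,0,0,1,0,-0.2,0,0,0,0,1,0,0,0,0,0,0,0.7,0,0,0,0,0,0,0.1,0,0,0,0,0,0,0,0,0,0,0,0,0,0,0,0,0]
}}

```text
time: 18.8
position: [0.4708, 0.1752, -0.0131]
tool_rot: [0.016, 1.0, -0.0, -0.0]
ft_force: [-0.5, -0.3, 0.3]
grip_width: 0.0003
grip_force: 0.0
```

{"fn": "send_rows", "kwargs": {
  "increments": [0,0,0,0.15,0,0,0,0,0,0,0.15,0,0,0,0,0,0,0.1,0,0,0,0,0,0,0,0,0,0,0,0,0,0,0,0,0]
}}

```text
time: 19.22
position: [0.475, 0.1753, -0.013]
tool_rot: [0.016, 1.0, -0.0, 0.0]
ft_force: [0.6, 0.2, 0.7]
grip_width: 0.0008
grip_force: 0.0
```

{"fn": "send_rows", "kwargs": {
  "increments": [0,0,0,0.1,0,0,0,0,0,0,0.1,0,0,0,0,0,0,0.1,0,0,0,0,0,0,0,0,0,0,0,0,0,0,0,0,0]
}}

```text
time: 19.63
position: [0.4783, 0.1753, -0.013]
tool_rot: [0.016, 1.0, 0.0, 0.0]
ft_force: [-1.0, 0.1, -0.1]
grip_width: 0.0007
grip_force: 0.0
```

{"fn": "send_rows", "kwargs": {
  "increments": [0,0,0,0.1,0,0,0,0,0,0,0.1,0,0,0,0,0,0,0,0,0,0,0,0,0,0,0,0,0]
}}

```text
time: 19.97
position: [0.4802, 0.1753, -0.013]
tool_rot: [0.016, 1.0, 0.0, 0.0]
ft_force: [-0.8, -0.0, 0.2]
grip_width: 0.0001
grip_force: 0.0
```

{"fn": "send_rows", "kwargs": {
  "increments": [0,0,0,0.1,0,0,0,0,0,0,0.1,0,0,0,0,0,0,0,0,0,0,0,0,0,0,0,0,0]
}}

```text
time: 20.3
position: [0.4817, 0.1753, -0.0131]
tool_rot: [0.016, 1.0, -0.0, -0.0]
ft_force: [-0.5, 0.6, 0.2]
grip_width: -0.0001
grip_force: 0.5
```

```bash
python3 - <<'E'
from h import *
st()
c=cam('scene','s11.png'); wedge(c); c=cam('top','t11.png'); wedge(c)
E
```

```text
t 20.3 p [ 0.4817  0.1753 -0.0131] yawY 1.539 zaxis [-0.001 -0.    -1.   ] F [-0.5  0.6  0.2] w -0.0001 g 0.5 q [ 0.13  0.74  1.86 -0.    0.55 -1.41]
wedge (array([486.6, 146.1]), array([67.7, 15.5]), 43.1, 22, np.float64(0.019)) [[0.475, 0.139, 0.016], [0.512, 0.172, 0.072]]
 rear [0.4785 0.1491 0.0647]  front [0.5119 0.163  0.0167]
wedge (array([0., 0.]), array([0., 0.]), 0.0, 0, np.float64(nan)) [nan, nan, nan]
 rear [nan nan nan]  front [nan nan nan]
  return _methods._mean(a, axis=axis, dtype=dtype,
  ret = um.true_divide(
  return np.nanmean(a, axis, out=out, keepdims=keepdims)
  return np.nanmean(a, axis, out=out, keepdims=keepdims)
```

{"fn": "send_rows", "kwargs": {
  "increments": [0,0,0,0.1,0,0,0,0,0,0,0.1,0,0,0,0,0,0,0,0,0,0,0,0,0,0,0,0,0]
}}

```text
time: 20.73
position: [0.4819, 0.1752, -0.0131]
tool_rot: [0.016, 1.0, -0.0, -0.002]
ft_force: [-5.7, 0.0, 5.2]
grip_width: 0.0007
grip_force: 2.6
```

{"fn": "send_rows", "kwargs": {
  "increments": [0,0,0,0.1,0,0,0,0,0,0,0,0,0,0,0,0,0,0,0,0,0]
}}

```text
time: 20.98
position: [0.4821, 0.1751, -0.0132]
tool_rot: [0.016, 1.0, -0.0, -0.003]
ft_force: [-5.2, -0.0, 5.1]
grip_width: 0.0005
grip_force: 3.1
```

{"fn": "send_rows", "kwargs": {
  "increments": [0,0,0,0.1,0,0,0,0,0,0,0,0,0,0,0,0,0,0,0,0,0]
}}

```text
time: 21.23
position: [0.4822, 0.1751, -0.0132]
tool_rot: [0.016, 1.0, -0.0, -0.004]
ft_force: [-8.2, 1.3, 5.5]
grip_width: 0.0009
grip_force: 3.7
```

Snug at about 8 N, with the wedge at the expected depth. I'm backing off straight and checking.

{"fn": "send_rows", "kwargs": {
  "increments": [0,0,0,-0.5,0,0,0,0,0,0,-1.5,0,0,0,0,0,0,-2.5,0,0,0,0,0,0,-2.5,0,2,0,0,0,0,0,0,4,0,0,0,0,0,4,4,0,0,0,0,0,4,4,0,0,0,0,0,4,2,0,0,0,0,0,4,0,0,0,0,0,0,3,0,0,0,0,0,0,0,0,0]
}}

```text
time: 22.15
position: [0.4193, 0.348, 0.1263]
tool_rot: [0.014, 1.0, 0.003, 0.005]
ft_force: [-0.4, 0.5, 0.4]
grip_width: 0.0003
grip_force: 0.0
```

```bash
python3 - <<'E'
from h import *
st()
c=cam('scene','s12.png'); wedge(c); cv2.imwrite('pics/s12c.png',cv2.resize(c['image'][90:220,130:290,::-1],None,fx=4,fy=4,interpolation=cv2.INTER_CUBIC)); c=cam('top','t12.png'); wedge(c); W=c['W'];z=W[...,2]
m=box(130,225,110,200)&(z>.036)&(z<.050);print('stand',rect(W,m))
p=W[m];A=np.c_[p[:,:2]-p[:,:2].mean(0),np.ones(len(p))];print('tilt',np.linalg.lstsq(A,p[:,2],rcond=None)[0])
E
```

```text
t 22.15 p [0.4193 0.348  0.1263] yawY 1.5432 zaxis [ 0.01   0.007 -1.   ] F [-0.4  0.5  0.4] w 0.0003 g 0.0 q [ 0.49  0.52  1.71  0.    0.9  -1.06]
wedge (array([518.2, 173.6]), array([43.7, 49.8]), 87.2, 231, np.float64(0.0184)) [[0.494, 0.153, 0.014], [0.542, 0.194, 0.023]]
 rear [0.4948 0.1738 0.0197]  front [0.5397 0.1772 0.0156]
wedge (array([517.3, 175.8]), array([43. , 48.7]), 89.4, 334, np.float64(0.0184)) [[0.494, 0.155, 0.013], [0.541, 0.196, 0.024]]
 rear [0.4957 0.1717 0.0205]  front [0.5387 0.1741 0.0158]
stand (array([624.9, 226.9]), array([171. , 171.1]), 88.4, 3512, np.float64(0.0439))
tilt [0.00172337 0.00206932 0.04396444]
```

View pics/s12c.png

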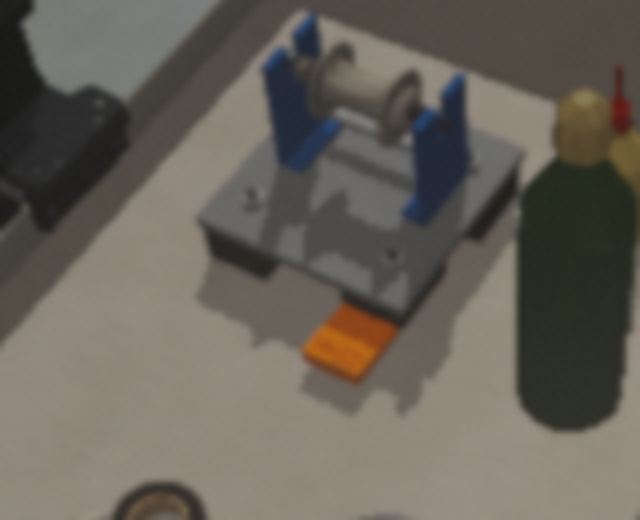

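The wedge (crop (350,345)) sits flat under the foot with its rear end at x≈0.493, so its centre is about 29 mm in front of short_foot. The stand is level and has not moved, and the gripper is clear.

```bash
python3 -c "
from rig import robot
print(robot.hand_in())"
```

```text
the job is handed in; nothing more can be done
None
```

The job is handed in: the plate lies flat under the short foot and the wedge went snug on top of it at about 8 N; the stand is level and unmoved in the last check, and the hand-in returned no verdict.

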